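Nudge the chopping board home on its pins

ROBOT

A 6-joint arm with a two-finger parallel gripper is mounted at the origin on a cart in front of the work surface, level with it; the furniture and walls round the work are solid. World frame = base frame: x ahead of the robot, y to its left, z up, the work surface at z = 0. Lengths are in mm, angles in rad, forces in N, time in s.
With the tool pointing down it reaches from about 275 to 1000 mm from the base axis. Payload 8.4 kg.
Tool frame: the origin (TCP) lies at the very end of the fingers, on their centre line; the grasp point (between the pads) lies 19 mm behind it; z points along the fingers, y is the line along which they close (so a half turn about z gives the same grasp; the last joint's range is limited). The gripper opens to 85 mm and grips with 20 to 120 N. Pads are 22 mm wide; open, the fingers measure 114 mm over their backs; the gripper's body (76 mm by 85 mm) begins 54 mm behind the grasp point. The pads swing forward as they close: fully open they stand 13 mm farther back than shut.
Start: joints at [1.108, 0.353, 1.633, -0, 1.155, -0.002], TCP at [277.914, 559.814, 231.281] pointing down, gripper open.
Joint ranges: [-2.63, 2.63], [-0.92, 2.1], [0.06, 2.66], [-1.3, 4.44], [0, 2.69], [-3.02, 3.02]. Speed limits (rad/s): [2.22, 2.22, 2.79, 3.14, 3.14, 3.14].

INTERFACE

Orientations are given as a unit quaternion [x, y, z, w].
In Python, from bench import readout, vision, workorder, models gives the robot as it stands.
- The arm moves only by the tool send_rows, never from a script. Its argument "deltas" is one flat list of numbers, 7 for each row, row after row: the turn, a rotation vector about the tool's x, y, z in units of 6 degrees (1.0 is 6 degrees), then the shift along the tool's x, y, z in units of 25 mm (1.0 is 25 mm), then the finger opening in mm, from 0 to 85.4. In form: [rx, ry, rz, x, y, z, grip, rx, ry, rz, x, y, z, grip, ...]. A call has 1 to 10 rows; each row is the pose to reach, as a shift and turn from the pose commanded when the call began, along the tool's axes at that moment; what a row does not reach only later rows make up. A row lasts 1/12 s, in which the tool goes at most 41.7 mm and 7.16 degrees, less where a joint would pass 70% of its speed; a pose out of reach is approached as far as the arm can. A call with a gripper value outside its range is refused whole. The fingers move at their own pace and stop on an object; "newtons" is the grip in N (left out, the last holds). Time passes only in rows, so rows that repeat a pose let the fingers close. It gives the time, the measured TCP pose, the force, the opening and the grip force at its end, in the units of the state.
- readout.read_state(): the state, without advancing time (a new reading comes with each control period).
- vision.read_camera(name): name is "scene" or "top" or "wrist"; returns a dict with "color" (384x512x3 uint8, blue, green, red), "mtx" (3x3 intrinsics, pixels), "rvec" (rotation vector, rad) and "tvec" (3), from world to camera coordinates, as OpenCV has them. Camera axes: x right, y down, z forward; pixel columns grow to the right and rows downward; lengths in mm; the calibration is good to about 2 mm. The wrist camera is an equidistant fisheye: a pixel r from the principal point sees the ray r / f radians off the axis. A picture is of the moment at which its call begins. There is no depth.
- workorder.sign_off(): hands the job in; it is judged then, once.
Trained networks look in a picture, given as the dict that the camera call returned (one of the last four; its "shot" number tells which), for a name from the list of things; names that differ only in an ending like _2 or _b are one class to them, and where a whole thing is asked for, a point or a joint stands for the part that bears it (a point fixed in the world has none). Each returns a list of dicts, best first, with "score" (0 to 1); they miss things now and then, are a little off and sometimes report something else, mostly with a low value. They report only what shows in the picture. A call takes as long as a camera call.
- models.silhouettes(picture, thing): "mask" (384x512 bool, what is visible of it) and "centre" ([row, column] in pixels, amid what is visible of it).
The state is a dict: "time_s": time; "joint_positions": joint angles; "qvel": joint speeds; "tau": joint torques, N m; "eef_pos": TCP position; "orientation": TCP orientation; "contact_force": force on the tool from outside, world axes, zero at the start; "wrist_torque": the same for the moment, N m; "gripper_width": finger opening in mm; "grasp_force": force on a finger pad.
Only numpy, scipy, OpenCV 4.12 (cv2) and the standard library are available. Lean on these libraries where they do the work, as an engineer would, in place of code of your own. Each camera call takes 0.05 s, during which the arm holds its last target. There are 200 camera calls.

TASK

The wooden chopping board has slipped off the two locating pins of its steel stand and lies askew on top of them. Without gripping or lifting it, push it by its edges with the fingertips, back against the upstand and along it, until both its holes drop over the pins and it lies flat on the stand. Leave the things standing around it where they are.

Things in the scene. Friction and masses are not known exactly. Their poses are not given: they have to be found in the camera images.
- stand: Fixed level steel plate, 230 (x) by 360 (y) mm, upper face 14 mm above the worktop. Origin on the worktop below the centre of the board when home; plate spans x -140 to 90, y -180 to 180. Along the back edge an upstand, front face at x = +81 mm, 43 mm high above the plate, 7 thick. x points away from the robot to the upstand, y left along it. Two pins stand on it.
- board: Loose wooden board, 160 (x) by 220 (y) by 12 mm, 0.25 to 0.5 kg, origin at the centre of its underside. It starts on the pin tops, near long edge on the plate (far side about 4 deg up), 15 to 35 mm short of the upstand, up to 38 mm left or right of home, turned up to 0.1 rad. Home: origin above the stand's origin, 14 mm above the worktop, axes along the stand's. Slides at 1 to 4 N.
- hole0 (a point): Centre, at the underside, of the board's left through hole, 18 mm diameter, at board x = +25, y = +55 mm (nearer its far long edge). With the board flush against the upstand the holes are in line with the pins front to back within 1 mm; over the pins the board drops 8 mm by its weight and the pins then stop it sliding.
- hole1 (a point): Centre, at the underside, of the board's right through hole, 18 mm diameter, at board x = +25, y = -55 mm.
- pin0 (a point): Foot, on the plate's upper face, of the left pin at stand x = +25, y = +55 mm: 12 mm diameter, 8 mm high, the upper 3.5 mm a cone that narrows to 6 mm.
- pin1 (a point): Foot, on the plate's upper face, of the right pin at stand x = +25, y = -55 mm; same shape.
- mill: Bystander: wooden pepper mill, 58 mm diameter, 170 mm tall, standing behind the upstand; origin at the centre of its foot.
- jar: Bystander: glass jar with a screw lid, 81 mm diameter, 163 mm tall, behind the left end of the upstand; origin at the centre of its foot.
- mug: Bystander: speckled mug, 81 mm diameter, 94 mm tall, with a handle, left of the stand; origin at the underside, within 20 mm of the middle of the cup.
- bottle: Bystander: dark oil bottle, 61 by 61 by 267 mm, right of the stand; origin at the centre of its foot.
- tape: Bystander: roll of tape lying flat, 96 mm diameter, 25 mm high, front right of the stand; origin at the centre of its underside.

How it is judged (in metres and radians):
At the end, for the whole second after the job is handed in: Each hole's centre is within 5 mm of its pin, the underside at both holes is within 2.5 mm of the stand's upper face, the board lies flat (within 0.025 rad) and at rest, and the bystanders are within 20 mm of where they stood (horizontal distance between hole0 and pin0 below 0.005 m and horizontal distance between hole1 and pin1 below 0.005 m and z of each of hole0, hole1 in the frame of stand below 0.0165 m and angle between the z axis of board and the z axis of stand, either way round below 0.025 rad and linear speed of board below 0.02 m/s and distance of each of mill, jar, mug, bottle, tape from where it was at the start of the episode below 0.02 m); the robot touches nothing.
It fails at once if the board is lifted (more than 25 mm above the stand's plate) or tipped up (more than 0.25 rad) (z of board in the frame of stand above 0.039 m or angle between board's own z axis and vertical above 0.25 rad).
It fails at once if a bystander (mill, jar, mug, bottle, tape) is knocked over or pushed away (more than 20 mm) (distance of any of mill, jar, mug, bottle, tape from where it was at the start of the episode above 0.02 m or angle between any of mill, jar, mug, bottle, tape's own z axis and vertical above 0.4 rad).
It also fails if it takes over 54 s, if anything falls off the work surface, if the arm or the gripper's body presses on something with over 40 N, if the wrist force passes 120 N, or if a joint passes its speed limit or range.

## Working session

There is one attempt and no reset: what is moved stays moved. The work goes in short steps, Python scripts to look and compute and a tool call to move; the robot and the scene stay as the last step left them, time stands still between calls to the robot, and variables do not carry over. Pictures are saved under pics/ and viewed, at most 10 in all, crops included, and the job is handed in when it is done.

Besides the shell and the picture viewer there is one more tool, called as name(argument=value, ...) on one line, values as JSON. send_rows: Moves the arm, as the interface text tells. Its arguments: {"type":"object","properties":{"deltas":{"type":"array"},"newtons":{"type":"number"}},"required":["deltas"]}

```bash
mkdir -p pics; ls
python3 - <<'E'
from bench import readout, vision
import cv2
s=readout.read_state();print({k:s[k] for k in("time_s","eef_pos","orientation","contact_force","gripper_width")})
a=vision.read_camera("scene");b=vision.read_camera("top")
cv2.imwrite("pics/s1.png",a["color"]);cv2.imwrite("pics/t1.png",b["color"])
for p in(a,b):print(p["mtx"],p["rvec"],p["tvec"])
E
```

```text
pics
{'time_s': 0.0, 'eef_pos': array([277.70190737, 559.39893115, 230.57621473]), 'orientation': array([ 2.28370758e-01,  9.73574002e-01, -6.61346876e-04, -1.51322536e-04]), 'contact_force': array([ 0.11264934, -0.13559   , -0.62503923]), 'gripper_width': 85.3411715344753}
[[453.90509524   0.         254.35331541]
 [  0.         453.90509524 197.2778833 ]
 [  0.           0.           1.        ]] [ 2.4555078   0.77506749 -0.23885421] [-542.23539802 -138.19209113 1737.67732836]
[[365.77610387   0.         256.82312627]
 [  0.         365.77610387 190.34504615]
 [  0.           0.           1.        ]] [ 2.13220034 -2.08656764  0.22509123] [ 143.13125735  566.95017106 1080.456823  ]
```

View pics/s1.png

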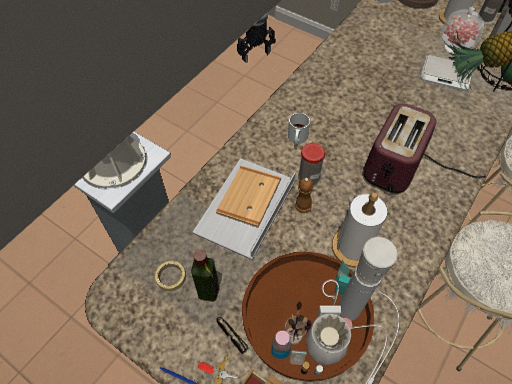

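View pics/t1.png

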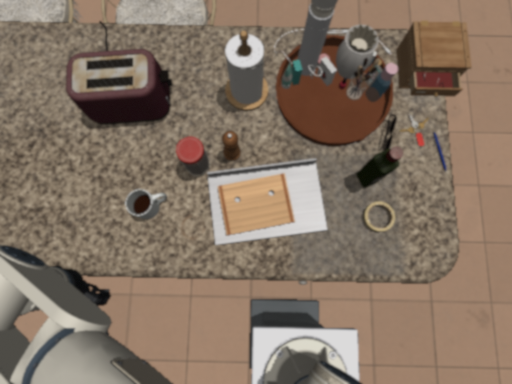

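The top view shows the plate (cols 210–326, rows 160–242), with the board shifted left on it (220–293, 175–235) and turned slightly, and holes near (237,199) and (270,192). The jar (190,150) and mill (230,145) are behind the upstand. The mug is to the left at (143,203), the bottle to the right at (380,170) and the tape at (380,216). Next I fit the stand and board poses to the masks.

```bash
cat > h.py <<'E'
import numpy as np, cv2
from scipy.optimize import minimize
from bench import readout, vision, models
def proj(p,P):
    P=np.asarray(P,float).reshape(-1,3)
    return cv2.projectPoints(P,p["rvec"],p["tvec"],p["mtx"],None)[0].reshape(-1,2)
def unproj(p,uv,z):
    R=cv2.Rodrigues(p["rvec"])[0];c=-R.T@np.ravel(p["tvec"])
    d=R.T@np.linalg.inv(p["mtx"])@[uv[0],uv[1],1];return c+d*(z-c[2])/d[2]
def box(x0,x1,y0,y1,z0,z1):
    return np.array([[x,y,z] for x in(x0,x1) for y in(y0,y1) for z in(z0,z1)],float)
def T(P,x,y,a,z=0):
    c,s=np.cos(a),np.sin(a);return P@np.array([[c,s,0],[-s,c,0],[0,0,1]])+[x,y,z]
STAND=[box(-140,90,-180,180,0,14),box(81,88,-180,180,14,57)]
def board(tilt,z=14):
    P=box(-80,80,-110,110,0,12);c,s=np.cos(tilt),np.sin(tilt)
    Q=P.copy();Q[:,0]=-80+(P[:,0]+80)*c-P[:,2]*s;Q[:,2]=(P[:,0]+80)*s+P[:,2]*c+z
    return [Q]
def raster(p,parts):
    m=np.zeros((384*4,512*4),np.uint8)
    for P in parts:
        h=cv2.convexHull(((proj(p,P)+.5)*4).astype(np.float32))
        cv2.fillConvexPoly(m,np.round(h).astype(np.int32),255)
    return cv2.resize(m,(512,384),interpolation=cv2.INTER_AREA)/255.
def fit(views,parts,x0,ignore=None):
    def cost(v):
        return sum(np.abs(raster(p,[T(P,v[0],v[1],v[2]/500) for P in parts])-m)[w].sum() for p,m,w in views)
    r=minimize(cost,x0,method="Nelder-Mead",options=dict(initial_simplex=np.array([x0]+[np.array(x0)+d for d in([25,0,0],[0,25,0],[0,0,40])]),xatol=.1,fatol=.2))
    v=r.x.copy();v[2]/=500;return v,r.fun
E
python3 - <<'E'
from h import *
ps=[vision.read_camera(n) for n in("top","scene")]
V=[];B=[]
for p in ps:
    ms={}
    for t in("stand","board","mill","jar","mug","bottle","tape"):
        r=models.silhouettes(p,t)
        if r: ms[t]=r[0]["mask"];c=r[0]["centre"];print(p["shot"],t,round(r[0]["score"],2),np.round(c),r[0]["mask"].sum(),np.round(unproj(p,c[::-1],20)))
        else: print("miss",t)
    occ=np.zeros((384,512),bool)
    for t in("mill","jar","bottle","mug"):
        if t in ms: occ|=cv2.dilate(ms[t].astype(np.uint8),np.ones((5,5)))>0
    V.append((p,(ms["stand"]|ms["board"]).astype(float),~occ)); B.append((p,ms["board"].astype(float),~occ))
g=unproj(ps[0],(268,202),14);print(g)
for vs in(V,V[:1],V[1:]):
    print("stand",fit(vs,STAND,[g[0],g[1],0]))
for vs in(B,B[:1],B[1:]):
    print("board",fit(vs,board(.07),[g[0],g[1]+20,0]))
for n,uv in(("h",(237,199)),("h",(270,192))):print(unproj(ps[0],uv,34))
E
```

```text
3 stand 0.91 [197. 289.] 4508 [552.  51.  20.]
3 board 0.9 [207. 258.] 3511 [518. 151.  20.]
3 mill 0.74 [144. 230.] 450 [729. 250.  20.]
3 jar 0.87 [154. 193.] 948 [692. 368.  20.]
3 mug 0.77 [206. 142.] 870 [514. 523.  20.]
3 bottle 0.85 [167. 379.] 1069 [ 658. -242.   20.]
3 tape 0.56 [208. 386.] 430 [ 524. -260.   20.]
4 stand 0.66 [222. 242.] 3465 [571.  56.  20.]
4 board 0.59 [194. 246.] 2310 [516. 157.  20.]
4 mill 0.78 [194. 305.] 476 [689. 278.  20.]
4 jar 0.97 [163. 312.] 825 [636. 416.  20.]
4 mug 0.94 [130. 297.] 555 [501. 523.  20.]
4 bottle 0.6 [276. 208.] 1060 [ 597. -168.   20.]
4 tape 0.62 [267. 166.] 413 [ 469. -223.   20.]
[536.02500513 118.58776418  14.        ]
stand (array([5.61361116e+02, 1.29568620e+02, 1.43861144e-01]), np.float64(506.72941176470584))
stand (array([5.62529539e+02, 1.29841081e+02, 1.53499522e-01]), np.float64(300.4745098039216))
stand (array([5.60716128e+02, 1.30511544e+02, 1.50936635e-01]), np.float64(189.94509803921568))
board (array([5.27489053e+02, 1.60951060e+02, 2.17208738e-01]), np.float64(223.15686274509807))
board (array([5.27947573e+02, 1.60751260e+02, 2.28778039e-01]), np.float64(109.4470588235294))
board (array([5.26264053e+02, 1.60905615e+02, 2.14961632e-01]), np.float64(104.5529411764706))
[539.89099749 217.74368615  34.        ]
[564.89941002 113.28772172  34.        ]
```

```bash
cat >> h.py <<'E'
from scipy.spatial.transform import Rotation as Rn
S=[561.5,130.,.148]
def w2s(p):
    c,s=np.cos(S[2]),np.sin(S[2]);d=np.array(p[:2])-S[:2];return np.array([c*d[0]+s*d[1],-s*d[0]+c*d[1]])
def go(xs,ys,z,ang):
    """target in stand frame; ang = angle of tool y axis from the stand's x (deg)"""
    st=readout.read_state();R=Rn.from_quat(st["orientation"])
    t=T(np.array([[xs,ys,0.]]),*S)[0];t[2]=z
    a=np.radians(ang)+S[2];y=np.array([np.cos(a),np.sin(a),0]);zz=np.array([0,0,-1.]);x=np.cross(y,zz)
    G=Rn.from_matrix(np.stack([x,y,zz],1))
    print(np.round((R.inv()*G).as_rotvec(degrees=True)/6,3),np.round(R.inv().apply(t-st["eef_pos"])/25,3),"at stand",np.round(w2s(st["eef_pos"]),1),"tgt",np.round(t))
E
python3 -c "
from h import *
go(-133,36,90,90)"
```

```text
[-0.    -0.    -5.813] [-12.617 -12.216   5.652] at stand [-217.1  466.9] tgt [425. 146.  90.]
```

send_rows(deltas=[0,0,-1,-1.26,-1.22,0.5,85,0,0,-2,-2.52,-2.44,1,85,0,0,-3,-3.78,-3.66,1.5,85,0,0,-4,-5,-4.9,2,85,0,0,-5,-6.3,-6.1,2.5,85,0,0,-5.81,-7.5,-7.3,3,85,0,0,-5.81,-8.8,-8.5,3.3,85,0,0,-5.81,-10,-9.7,3.6,85,0,0,-5.81,-11.2,-10.9,3.9,85,0,0,-5.81,-12.6,-12.2,4,85])

```text
time_s: 1.73
eef_pos: [412.7, 176.5, 134.2]
orientation: [-0.074, 0.997, -0.0, -0.0]
contact_force: [0.9, -0.5, 0.7]
gripper_width: 85.2
grasp_force: 0.0
```

```bash
python3 -c "
from h import *
p=vision.read_camera('wrist');cv2.imwrite('pics/w1.png',p['color']);
s=readout.read_state();print(s['eef_pos'],s['contact_force'],s['time_s'])
go(-133,36,60,90)"
```

```text
[414.25809439 170.74342215 133.68043536] [ 0.82660736 -4.43150123  0.21166719] 1.7833
[-0.028 -0.009 -0.017] [-0.269 -1.031  2.95 ] at stand [-139.6   62. ] tgt [425. 146.  60.]
```

View pics/w1.png

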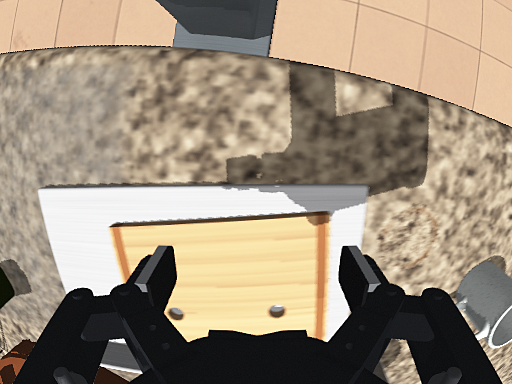

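The wrist view (robot side at the top) shows the board's near edge at row ~220, the holes near (177,313) and (277,310), and the fingers at (160,270) and (360,270), still high. This agrees with the fit. Going lower over the plate strip.

send_rows(deltas=[0,0,0,-0.27,-1.03,0,85,0,0,0,-0.27,-1.03,1,85,0,0,0,-0.27,-1.03,2,85,0,0,0,-0.27,-1.03,2.9,85,0,0,0,-0.27,-1.03,2.9,85,0,0,0,-0.27,-1.03,2.9,85])

```text
time_s: 2.28
eef_pos: [422.6, 153.7, 61.7]
orientation: [-0.074, 0.997, -0.0, -0.001]
contact_force: [1.0, -0.7, -0.0]
gripper_width: 85.0
grasp_force: 0.0
```

```bash
python3 -c "
from h import *
p=vision.read_camera('scene');cv2.imwrite('pics/s2.png',cv2.resize(p['color'][140:290,150:350],None,fx=4,fy=4))
s=readout.read_state();print(s['eef_pos'],s['contact_force'],s['time_s'])
go(-133,36,20,90)"
```

```text
[423.40719594 154.12144989  62.63590468] [-0.54506445 -0.493418   -0.13256075] 2.3333
[-0.001 -0.004 -0.003] [-0.002 -0.329  1.705] at stand [-133.    44.2] tgt [425. 146.  20.]
```

View pics/s2.png

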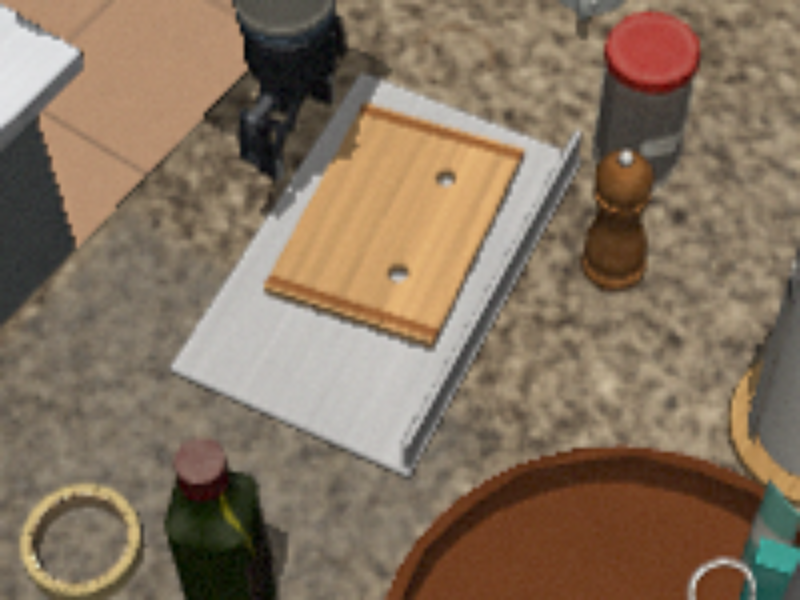

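The fingers hang over the strip in front of the board. Now I descend and feel for the plate.

send_rows(deltas=[0,0,0,0,-0.33,1,85,0,0,0,0,-0.33,1.6,85,0,0,0,0,-0.33,1.7,85,0,0,0,0,-0.33,1.7,85,0,0,0,0,-0.33,1.7,85])

```text
time_s: 2.75
eef_pos: [425.3, 146.3, 20.9]
orientation: [-0.074, 0.997, 0.0, 0.001]
contact_force: [0.4, -0.2, -0.5]
gripper_width: 84.7
grasp_force: 0.0
```

send_rows(deltas=[0,0,0,0,0,0.04,85,0,0,0,0,0,0.08,85,0,0,0,0,0,0.12,85,0,0,0,0,0,0.16,85,0,0,0,0,0,0.16,85])

```text
time_s: 3.17
eef_pos: [424.5, 145.9, 15.7]
orientation: [-0.074, 0.997, 0.0, 0.0]
contact_force: [0.1, -0.3, 0.1]
gripper_width: 85.3
grasp_force: 0.0
```

Nothing felt at 15.7, so I go on in 1 mm steps.

send_rows(deltas=[0,0,0,0,0,0.04,85,0,0,0,0,0,0.08,85,0,0,0,0,0,0.12,85,0,0,0,0,0,0.16,85,0,0,0,0,0,0.16,85])

```text
time_s: 3.58
eef_pos: [424.3, 145.8, 11.4]
orientation: [-0.074, 0.997, -0.0, -0.0]
contact_force: [1.0, 0.5, 0.4]
gripper_width: 84.9
grasp_force: 0.0
```

send_rows(deltas=[0,0,0,0,0,0.04,85,0,0,0,0,0,0.08,85,0,0,0,0,0,0.12,85,0,0,0,0,0,0.12,85])

```text
time_s: 3.92
eef_pos: [424.4, 145.8, 8.5]
orientation: [-0.074, 0.997, -0.0, -0.0]
contact_force: [-0.4, -1.1, -0.3]
gripper_width: 84.9
grasp_force: 0.0
```

send_rows(deltas=[0,0,0,0,0,0.04,85,0,0,0,0,0,0.08,85,0,0,0,0,0,0.12,85,0,0,0,0,0,0.12,85])

```text
time_s: 4.25
eef_pos: [424.4, 145.8, 5.5]
orientation: [-0.074, 0.997, -0.0, -0.0]
contact_force: [-0.7, 0.4, 1.0]
gripper_width: 85.2
grasp_force: 0.0
```

send_rows(deltas=[0,0,0,-0.08,0,0,85,0,0,0,-0.16,0,0,85,0,0,0,-0.24,0,0,85,0,0,0,-0.32,0,0,85,0,0,0,-0.4,0,0,85,0,0,0,-0.48,0,0,85,0,0,0,-0.56,0,0,85,0,0,0,-0.64,0,0,85,0,0,0,-0.72,0,0,85,0,0,0,-0.8,0,0,85])

```text
time_s: 5.08
eef_pos: [444.4, 148.8, 5.6]
orientation: [-0.074, 0.997, -0.0, -0.0]
contact_force: [-2.9, -0.5, 0.2]
gripper_width: 84.7
grasp_force: 1.2
```

send_rows(deltas=[0,0,0,-0.08,0,0,85,0,0,0,-0.16,0,0,85,0,0,0,-0.24,0,0,85,0,0,0,-0.32,0,0,85,0,0,0,-0.4,0,0,85,0,0,0,-0.48,0,0,85,0,0,0,-0.56,0,0,85,0,0,0,-0.64,0,0,85,0,0,0,-0.72,0,0,85])

```text
time_s: 5.83
eef_pos: [462.1, 151.4, 5.6]
orientation: [-0.074, 0.997, -0.0, -0.0]
contact_force: [-2.3, 0.3, 1.1]
gripper_width: 85.1
grasp_force: 1.3
```

```bash
cat >> h.py <<'E'
def look(crop=None):
    for n in("top","scene"):
        p=vision.read_camera(n);r=models.silhouettes(p,"board")
        if not r: print(n,"miss");continue
        m=r[0]["mask"].astype(float)
        # ignore pixels that the gripper may cover: fit with area in front of the mask left open
        w=np.ones((384,512),bool)
        s=readout.read_state();q=proj(p,[s["eef_pos"]])[0]
        for tl in(.07,0.):
            v,f=fit([(p,m,w)],board(tl),[S[0]-10,S[1]+10,75.]);print(n,"tilt",tl,"board in stand",np.round(w2s(v),1),round(v[2]-S[2],3),"cost",round(f))
        if crop: cv2.imwrite(f"pics/{crop}_{n}.png",cv2.resize(p["color"][140:260,180:340] if n=="top" else p["color"][140:280,180:340],None,fx=4,fy=4,interpolation=cv2.INTER_CUBIC))
    print("at stand",np.round(w2s(s["eef_pos"]),1),s["eef_pos"][2],s["contact_force"],s["time_s"])
E
python3 -c "
from h import *
look('a')"
```

```text
top tilt 0.07 board in stand [19.4 31.2] 0.058 cost 2206
top tilt 0.0 board in stand [16.6 29.4] 0.008 cost 2146
scene tilt 0.07 board in stand [-5.9 29.9] -0.0 cost 128
scene tilt 0.0 board in stand [-7.1 32. ] 0.038 cost 156
at stand [-94.6  35.9] 5.764601974186399 [-0.34945623 -0.27642649  0.42411216] 6.0333
```

View pics/a_scene.png

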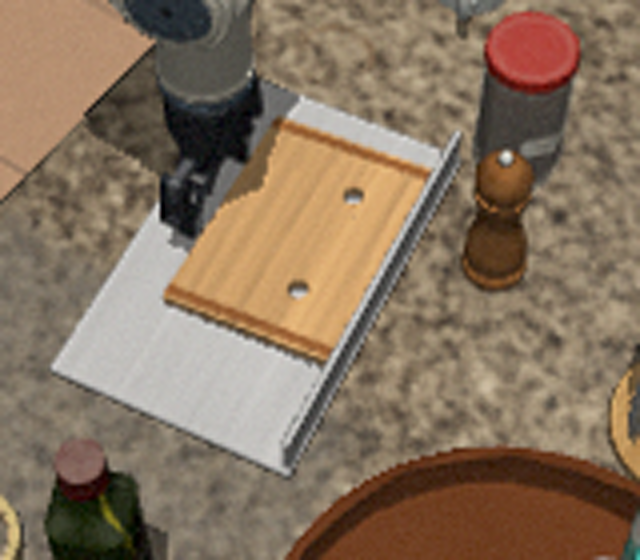

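The board is squared and nearly at the upstand. I press on until the force rises.

send_rows(deltas=[0,0,0,-0.04,0,0,85,0,0,0,-0.08,0,0,85,0,0,0,-0.12,0,0,85,0,0,0,-0.16,0,0,85,0,0,0,-0.16,0,0,85])

```text
time_s: 6.45
eef_pos: [464.6, 151.6, 5.5]
orientation: [-0.074, 0.997, -0.0, -0.001]
contact_force: [-7.2, -0.5, 5.2]
gripper_width: 85.1
grasp_force: 3.4
```

send_rows(deltas=[0,0,0,-0.03,0,0,85,0,0,0,-0.06,0,0,85,0,0,0,-0.08,0,0,85,0,0,0,-0.08,0,0,85])

```text
time_s: 6.78
eef_pos: [464.8, 151.5, 5.2]
orientation: [-0.074, 0.997, -0.001, -0.003]
contact_force: [-11.9, -0.8, 7.6]
gripper_width: 84.9
grasp_force: 5.9
```

send_rows(deltas=[0,0,0,0.4,0,0,85,0,0,0,0.5,0,-0.5,85,0,0,0,0.5,0,-2,85,0,0,0,0.5,0,-3.5,85,0,0,0,0.5,0,-3.5,85])

```text
time_s: 7.2
eef_pos: [459.7, 151.8, 98.9]
orientation: [-0.074, 0.997, 0.001, 0.005]
contact_force: [2.5, 1.8, 0.4]
gripper_width: 84.9
grasp_force: 0.0
```

```bash
python3 -c "
from h import *
look()
go(0,170,60,0)"
```

```text
top tilt 0.07 board in stand [19.6 31.7] 0.052 cost 2635
top tilt 0.0 board in stand [26.  29.6] 0.036 cost 2582
scene tilt 0.07 board in stand [-5.3 29.3] -0.012 cost 116
scene tilt 0.0 board in stand [-6.6 32.6] 0.027 cost 153
at stand [-101.8   35.8] 92.84311083702653 [ 0.37404766 -0.50841779 -0.58964895] 7.4
[3.0000e-03 3.0000e-03 1.4998e+01] [-4.071  5.369  1.315] at stand [-101.8   35.8] tgt [536. 298.  60.]
```

send_rows(deltas=[0,0,1.1,-0.4,0.54,0,85,0,0,2.2,-0.8,1.1,0,85,0,0,3.3,-1.2,1.6,0,85,0,0,4.4,-1.6,2.2,0,85,0,0,5.5,-2,2.7,0,85,0,0,6.6,-2.4,3.2,0,85,0,0,7.7,-2.8,3.8,0,85,0,0,8.8,-3.2,4.3,0,85,0,0,9.9,-3.6,4.8,0,85,0,0,11,-4.07,5.37,0,85])

```text
time_s: 8.23
eef_pos: [535.8, 298.2, 91.0]
orientation: [0.484, 0.875, -0.001, -0.001]
contact_force: [0.6, -0.7, 0.6]
gripper_width: 85.1
grasp_force: 0.0
```

send_rows(deltas=[0,0,1.1,0,0,0,85,0,0,2.2,0,0,0,85,0,0,3.3,0,0,0,85,0,0,4,0,0,0,85,0,0,4,0,0,0,85,0,0,4,0,0,0,85])

```text
time_s: 8.73
eef_pos: [535.8, 297.8, 91.6]
orientation: [0.652, 0.758, -0.001, -0.0]
contact_force: [-1.4, -0.3, 0.5]
gripper_width: 85.3
grasp_force: 0.0
```

```bash
python3 -c "
from h import *
look('b')
go(0,170,45,0)"
```

```text
top tilt 0.07 board in stand [0.5 1.7] 0.034 cost 1223
top tilt 0.0 board in stand [ 2.8 -4.4] -0.015 cost 1153
scene tilt 0.07 board in stand [-4.9 27.4] -0.005 cost 193
scene tilt 0.0 board in stand [-4.8 30. ] 0.005 cost 230
at stand [-1.0e-01  1.7e+02] 92.74574880935303 [-0.92376356 -0.17813838  0.90122768] 8.9333
[-0.005  0.002  0.011] [0.002 0.004 1.91 ] at stand [-1.0e-01  1.7e+02] tgt [536. 298.  45.]
```

View pics/b_scene.png

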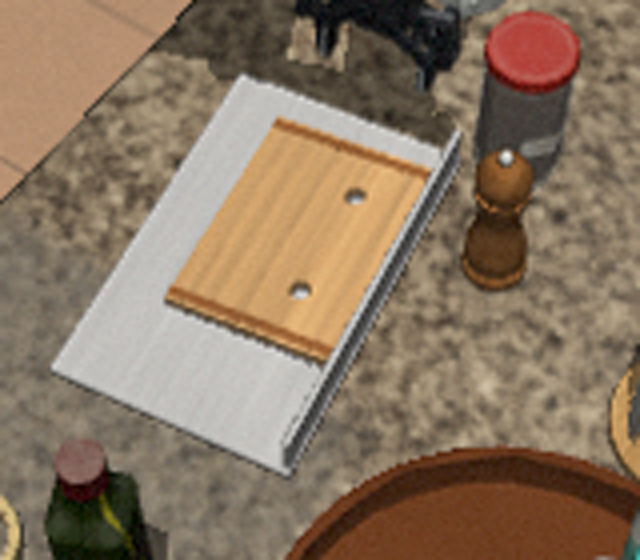

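The board is flush with the upstand, holes at full-image (269,189) and (255,212). The fingers are clear to its left. Next I descend and push along the upstand.

send_rows(deltas=[0,0,0,0,0,1,85,0,0,0,0,0,2,85,0,0,0,0,0,2.8,85,0,0,0,0,0,3.2,85,0,0,0,0,0,3.45,85,0,0,0,0,0,3.45,85,0,0,0,0,0,3.45,85])

```text
time_s: 9.52
eef_pos: [536.9, 298.4, 7.4]
orientation: [0.653, 0.757, 0.0, 0.0]
contact_force: [-0.5, 1.0, 0.5]
gripper_width: 85.0
grasp_force: 0.0
```

send_rows(deltas=[0,0,0,-0.08,0,0,85,0,0,0,-0.16,0,0,85,0,0,0,-0.24,0,0,85,0,0,0,-0.32,0,0,85,0,0,0,-0.4,0,0,85,0,0,0,-0.48,0,0,85,0,0,0,-0.56,0,0,85,0,0,0,-0.64,0,0,85,0,0,0,-0.72,0,0,85,0,0,0,-0.8,0,0,85])

```text
time_s: 10.35
eef_pos: [539.5, 278.2, 6.9]
orientation: [0.653, 0.757, -0.0, -0.0]
contact_force: [-0.8, 1.2, -0.2]
gripper_width: 84.5
grasp_force: 0.0
```

```bash
python3 -c "
from h import *
look()
p=vision.read_camera('scene')
for uv in((268.7,189),(255.2,212.5)): print(w2s(unproj(p,uv,34)))"
```

```text
top tilt 0.07 board in stand [  1.7 -28.3] 0.01 cost 1593
top tilt 0.0 board in stand [  3. -22.] -0.03 cost 1552
scene tilt 0.07 board in stand [-3.2 28.8] 0.005 cost 192
scene tilt 0.0 board in stand [-4.6 31.6] 0.032 cost 217
at stand [1.0e-01 1.5e+02] 6.889765960832412 [-0.04376812 -0.37091114  0.48387837] 10.55
[25.35166243 82.26911308]
[ 26.23927247 -27.36776842]
```

send_rows(deltas=[0,0,0,-0.08,0,0,85,0,0,0,-0.16,0,0,85,0,0,0,-0.24,0,0,85,0,0,0,-0.32,0,0,85,0,0,0,-0.4,0,0,85,0,0,0,-0.48,0,0,85,0,0,0,-0.56,0,0,85,0,0,0,-0.64,0,0,85,0,0,0,-0.72,0,0,85,0,0,0,-0.8,0,0,85])

```text
time_s: 11.43
eef_pos: [542.5, 258.4, 6.9]
orientation: [0.653, 0.757, 0.0, 0.0]
contact_force: [0.4, 2.8, 0.0]
gripper_width: 84.9
grasp_force: 1.2
```

```bash
python3 -c "
from h import *
look('c')"
```

```text
top tilt 0.07 board in stand [  3.5 -35.9] -0.05 cost 1745
top tilt 0.0 board in stand [  3.7 -48.3] -0.053 cost 1693
scene tilt 0.07 board in stand [-3.2 10.1] 0.01 cost 97
scene tilt 0.0 board in stand [-5.2 12.7] 0.033 cost 128
at stand [-1.000e-01  1.297e+02] 6.834162394372976 [-0.46313266 -0.02487268  0.56786536] 11.6333
```

View pics/c_scene.png

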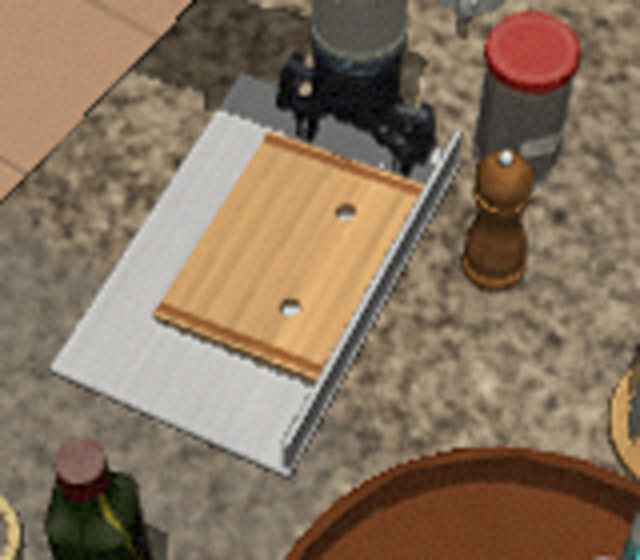

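The board slides along the upstand, holes now at crop (346,212) and (290,306). About 9 mm to go, so 1 mm rows.

send_rows(deltas=[0,0,0,-0.04,0,0,85,0,0,0,-0.08,0,0,85,0,0,0,-0.12,0,0,85,0,0,0,-0.16,0,0,85,0,0,0,-0.2,0,0,85,0,0,0,-0.22,0,0,85,0,0,0,-0.22,0,0,85])

```text
time_s: 12.22
eef_pos: [543.2, 252.9, 6.9]
orientation: [0.653, 0.757, -0.0, 0.0]
contact_force: [0.2, 0.1, 0.3]
gripper_width: 84.8
grasp_force: 0.0
```

send_rows(deltas=[0,0,0,-0.03,0,0,85,0,0,0,-0.06,0,0,85,0,0,0,-0.08,0,0,85,0,0,0,-0.08,0,0,85])

```text
time_s: 12.55
eef_pos: [543.5, 251.1, 6.9]
orientation: [0.653, 0.757, -0.0, -0.0]
contact_force: [-0.2, 0.4, -0.2]
gripper_width: 84.8
grasp_force: 0.0
```

```bash
python3 -c "
from h import *
look('d')"
```

```text
top tilt 0.07 board in stand [  1.7 -28.6] -0.07 cost 1863
top tilt 0.0 board in stand [ 1.3 -2.1] -0.023 cost 1820
scene tilt 0.07 board in stand [-4.5 -1.8] -0.015 cost 141
scene tilt 0.0 board in stand [-5.5  1.8] 0.0 cost 162
at stand [1.000e-01 1.226e+02] 6.916106702588066 [0.50399072 0.09086001 0.14651549] 12.75
```

View pics/d_scene.png

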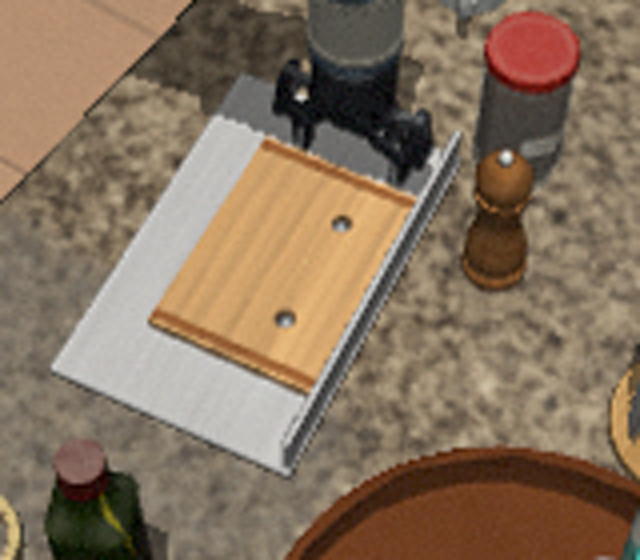

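The pins now show in both holes, at crop (342,223) and (286,319), and the push force fell to zero, so it has probably dropped. A light push will tell whether the pins hold it.

send_rows(deltas=[0,0,0,-0.04,0,0,85,0,0,0,-0.08,0,0,85,0,0,0,-0.12,0,0,85,0,0,0,-0.12,0,0,85])

```text
time_s: 13.08
eef_pos: [543.9, 248.2, 6.9]
orientation: [0.653, 0.757, -0.0, -0.0]
contact_force: [0.1, 2.1, -0.2]
gripper_width: 84.8
grasp_force: 0.9
```

send_rows(deltas=[0,0,0,-0.04,0,0,85,0,0,0,-0.08,0,0,85,0,0,0,-0.08,0,0,85])

```text
time_s: 13.33
eef_pos: [544.3, 246.1, 6.9]
orientation: [0.653, 0.757, 0.0, 0.0]
contact_force: [-0.0, 1.6, -0.9]
gripper_width: 85.2
grasp_force: 0.8
```

send_rows(deltas=[0,0,0,0.6,0,0,85,0,0,0,1.2,0,0,85,0,0,0,1.6,0,-1,85,0,0,0,2.6,0,-2.4,85,0,0,0,4,0,-4,85,0,0,0,4.5,0,-5,85,0,0,0,4.5,0,-5,85])

```text
time_s: 13.92
eef_pos: [530.3, 364.9, 139.4]
orientation: [0.652, 0.758, 0.006, 0.001]
contact_force: [1.1, 0.8, 0.9]
gripper_width: 84.8
grasp_force: 0.0
```

```bash
python3 -c "
from h import *
look('e')
a=cv2.imread('pics/e_top.png');b=cv2.imread('pics/e_scene.png')
p=vision.read_camera('scene');q=vision.read_camera('top')
def big(p,r,c): return cv2.resize(p['color'][r:r+75,c:c+80],(800,750))[:600] if 0 else cv2.resize(p['color'][r:r+90,c:c+60],(400,600),interpolation=cv2.INTER_CUBIC)
cv2.imwrite('pics/e2.png',np.hstack([big(p,165,235),cv2.resize(q['color'][155:245,215:275],(400,600),interpolation=cv2.INTER_CUBIC)]))
for n,pp in(('scene',p),('top',q)):
  for y in(55,-55): print(n,np.round(proj(pp,T(np.array([[25,y,26.]]),*S)),1))
"
```

```text
top tilt 0.07 board in stand [-1.1 -2.6] -0.01 cost 154
top tilt 0.0 board in stand [ 0.1 -2.6] -0.004 cost 115
scene tilt 0.07 board in stand [-3.5 -7.3] 0.006 cost 110
scene tilt 0.0 board in stand [-5.6 -3.8] 0.008 cost 135
at stand [ -0.8 230.2] 130.94650232475348 [ 0.27267736  0.50719819 -0.15080328] 14.1167
scene [[265.2 195.9]]
scene [[251.3 219.7]]
top [[246.7 188. ]]
top [[280.6 183.8]]
```

View pics/e2.png

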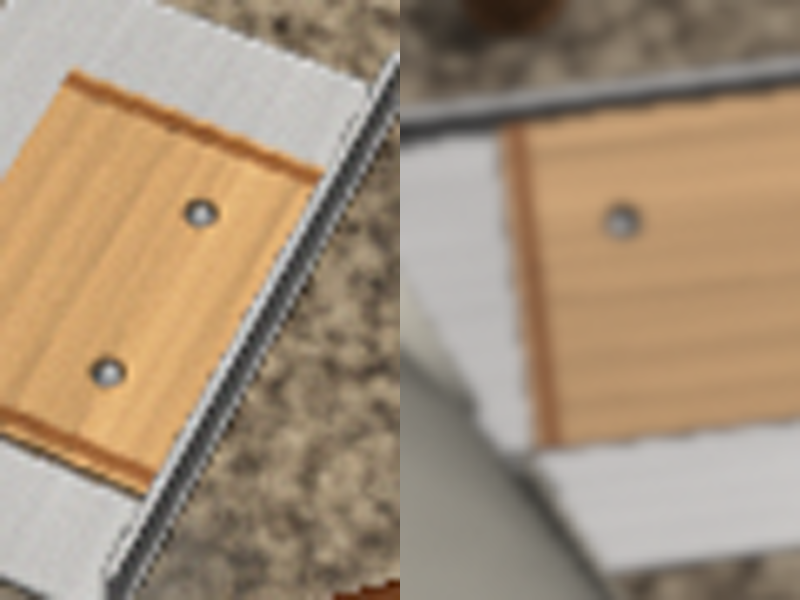

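The pins are centred in both holes, at (201,213) and (107,372) in the left crop, and the board is flush. As the final check that it has dropped, I push again: the pins should block it.

send_rows(deltas=[0,0,0,-0.5,0,1,85,0,0,0,-1.9,0,2.6,85,0,0,0,-2.9,0,4,85,0,0,0,-3.3,0,5,85,0,0,0,-3.9,0,5,85,0,0,0,-4.3,0,5,85,0,0,0,-4.42,0,5,85,0,0,0,-4.46,0,5,85,0,0,0,-4.5,0,5,85,0,0,0,-4.52,0,5,85])

```text
time_s: 15.05
eef_pos: [544.4, 246.2, 7.2]
orientation: [0.653, 0.757, 0.0, 0.0]
contact_force: [0.1, -0.3, -0.5]
gripper_width: 85.2
grasp_force: 0.0
```

send_rows(deltas=[0,0,0,-0.04,0,0,85,0,0,0,-0.06,0,0,85,0,0,0,-0.06,0,0,85])

```text
time_s: 15.3
eef_pos: [544.6, 245.3, 7.2]
orientation: [0.653, 0.757, 0.001, -0.0]
contact_force: [0.0, 4.7, 0.9]
gripper_width: 84.8
grasp_force: 2.3
```

send_rows(deltas=[0,0,0,-0.03,0,0,85,0,0,0,-0.06,0,0,85,0,0,0,-0.06,0,0,85])

```text
time_s: 15.55
eef_pos: [544.7, 245.0, 7.2]
orientation: [0.653, 0.757, 0.001, -0.001]
contact_force: [-3.7, 12.2, -0.4]
gripper_width: 85.1
grasp_force: 6.4
```

The pins block it at 12 N, so it is seated. I retract, check once more and hand in.

send_rows(deltas=[0,0,0,0.6,0,0,85,0,0,0,1.2,0,0,85,0,0,0,1.6,0,-1,85,0,0,0,2.6,0,-2.4,85,0,0,0,4,0,-4,85,0,0,0,4.5,0,-5,85,0,0,0,4.5,0,-5,85,0,0,0,4.5,0,-5,85])

```text
time_s: 16.22
eef_pos: [529.0, 357.0, 134.4]
orientation: [0.652, 0.758, 0.002, 0.001]
contact_force: [-0.6, -0.4, -0.3]
gripper_width: 85.0
grasp_force: 0.0
```

```bash
python3 -c "
from h import *
look()
for n in('top','scene'):
  p=vision.read_camera(n)
  for t in('mill','jar','mug','bottle','tape'):
    r=models.silhouettes(p,t);print(n,t,np.round(r[0]['centre']) if r else None)
"
```

```text
top tilt 0.07 board in stand [-0.  -3.6] 0.002 cost 156
top tilt 0.0 board in stand [ 0.7 -3.7] 0.004 cost 123
scene tilt 0.07 board in stand [-4.1 -7. ] 0.022 cost 180
scene tilt 0.0 board in stand [-5.1 -2.6] 0.001 cost 185
at stand [ -1.  225.8] 130.29855113646158 [-0.13836802 -0.17260422  1.00953654] 16.4167
top mill [146. 230.]
top jar [152. 196.]
top mug None
top bottle [166. 379.]
top tape [221. 372.]
scene mill [194. 308.]
scene jar [165. 313.]
scene mug [122. 304.]
scene bottle [277. 206.]
scene tape None
```

```bash
python3 -c "
from bench import workorder
print(workorder.sign_off())"
```

```text
the job is handed in; nothing more can be done
None
```

I handed the job in at about 17 s: the board is flush against the upstand and seated over both pins (a 12 N sideways push was blocked), and I saw no sign that any bystander moved; sign-off returned no verdict.

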